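# Fold the toast rack and stow it in its slanted sleeve

### The arm

A 6-joint arm with a two-finger parallel gripper is mounted at the origin on the work surface. World frame = base frame: x ahead of the robot, y to its left, z up, the work surface at z = 0. Lengths are in m, angles in rad, forces in N, time in s.
With the tool pointing down it reaches from about 0.325 to 0.85 m from the base axis. Payload 4.4 kg.
Tool frame: the origin (TCP) lies on the centre line of the jaws, within the pads' length; the fingertips stand 25 mm ahead of it and the grasp point (between the pads) lies 6 mm ahead of it; z points along the fingers, y is the direction in which the jaws open and shut (so a half turn about z gives the same grasp; the last joint's range is limited). The gripper opens to 94 mm and grips with 3 to 60 N. Pads are 16 mm wide; open, the fingers measure 119 mm over their backs; the gripper's body (75 mm by 177 mm) begins 78 mm behind the grasp point.
Start: joints at [0.998, 0.207, 1.542, -0, 1.393, -0.15], TCP at [0.236, 0.524, 0.23] pointing down, gripper open.
Joint ranges: [-2.73, 2.73], [-0.86, 2.22], [0.23, 2.46], [-1.11, 4.25], [0.08, 2.63], [-2.82, 2.82]. Speed limits (rad/s): [2.79, 2.79, 3.14, 3.14, 3.14, 3.14].

### API

Orientations are given as a unit quaternion [w, x, y, z].
In Python, from plant import status, grab_frame, order gives the robot as it stands. The module is installed in compiled form; this text tells all that it offers.
- The arm moves only by the tool play_rows, never from a script. Its argument "increments" is text: rows parted by semicolons, each of 7 numbers parted by spaces: the opening, from 0 (shut) to 1 (fully open), then the shift along the tool's x, y, z in mm, then the turn, a rotation vector about the tool's x, y, z in rad. In form: claw tx ty tz wx wy wz; .... A call has 1 to 10 rows; each row is the pose to reach, as a shift and turn from the pose commanded when the call began, along the tool's axes at that moment; what a row does not reach only later rows make up. A row lasts 1/12 s, in which the tool goes at most 41.7 mm and 7.16 degrees, less where a joint would pass 70% of its speed; a pose out of reach is approached as far as the arm can. A call with a gripper value outside its range is refused whole. The fingers move at their own pace and stop on an object; "force" is the grip in N (left out, the last holds). Time passes only in rows, so rows that repeat a pose let the fingers close. It gives the time, the measured TCP pose, the force and the opening at its end, in the units of the state.
- status.observe(): the state, without advancing time (a new reading comes with each control period).
- grab_frame(name): name is "scene" or "top"; returns a dict with "color" (420x560x3 uint8, red, green, blue), "intrinsics" (3x3 intrinsics, pixels), "T" (4x4, takes a point from camera to world coordinates). Camera axes: x right, y down, z forward; pixel columns grow to the right and rows downward; lengths in m; the calibration is good to about 2 mm. A picture is of the moment at which its call begins. There is no depth.
- order.close_job(): hands the job in, once; it reports no verdict.
The state is a dict: "time": time; "joint_pos": joint angles; "joint_vel": joint speeds; "joint_torque": joint torques, N m; "position": TCP position; "tcp_rot": TCP orientation; "contact_force": force on the tool from outside, world axes, zero at the start; "wrist_torque": the same for the moment, N m; "width": opening from 0.0 (shut) to 1.0 (fully open).
Only numpy, scipy, OpenCV 4.12 (cv2) and the standard library are available. Lean on these libraries where they do the work, as an engineer would, in place of code of your own. Each camera call takes 0.05 s, during which the arm holds its last target.

### The job

Put the chrome folding toast rack away: first fold both of its hinged sides up flat against its upright middle frame, out on the board, then stow the folded rack base-first in its slanted wooden sleeve. Keep hold of it until it rests fully home on the bottom of the sleeve, then let go; do not tip the rack over, and leave the jam jar, the cup and the lidded jar where they stand.

Things in the scene. Friction and masses are not known exactly. Their poses are not given: they have to be found in the camera images.
- rack: Chrome folding toast rack, loose, 0.7 kg. Origin: centre of its underside; z up, y along its length, x across. Base plate 40 (x) x 126 (y) x 10 mm; fixed middle frame, x within 5 mm, 120 mm long, top at z = 92 mm. A hinged side on each long edge leans outward at first (a V). Folded, the pack is 36 mm thick over the sides, their tops at z = 88 mm. Slides or tips if a side is pushed hard.
- side_a (a joint): Hinge of the side on the rack's +x: 0 = upright, folded flat against the middle frame (hard stop), up to 1.05 rad as it leans out to +x. Axis along the rack's y at x = +14, z = 14 mm. A friction hinge (0.07 N m): it stays where it is left; about 1 N at its top edge, along its arc, moves it; a level push jams and slides the rack.
- side_b (a joint): Hinge of the side on the rack's -x, likewise: 0 = folded, up to 1.05 rad leaning out to -x. Axis at x = -14, z = 14 mm of the rack; friction 0.07 N m.
- side_a_rail (a point): Middle of the top edge of side_a, 74 mm from its hinge axis, mid-thickness. The side is 120 mm long (rack's y) and 8 mm thick; its top 24 mm is a solid rail over the whole length (z = 64 to 88 mm of the rack when folded), the place to grip the folded pack, across the rack's x. Thin bars below.
- side_b_rail (a point): Middle of the top edge of side_b; same shape as side_a, mirrored.
- sleeve: Light wooden sleeve, fixed, open at the top, leaning: its z, the line the rack goes in along, tilts 0.35 rad from vertical towards its -x (roughly the robot). Origin: centre of its underside; y along its length. Outside 58 (x) x 150 (y) x 58 (z) mm, walls and floor 6 mm: pocket 46 x 138 mm, floor at z = 6, rim at z = 58 mm. Fully home, the rack's origin is at z = 6 mm, its rails above the rim.
- board: Smoked oak board, fixed, 460 (x) x 980 (y) x 12 mm, its top at height 12 mm; everything stands on it, the sleeve on its own low foot plate (100 x 150 x 8 mm; the middle of the sleeve's underside is 18 mm above the board). Origin: centre of its underside.
- jam_jar: Amber glass jam jar with a red cap, 64 mm across, 90 mm high; leave alone. Origin: centre of its underside.
- cup: Sand-coloured stoneware cup, 80 mm across, 85 mm high; leave alone. Origin: centre of its underside.
- lid_jar: White ceramic jar with a blue lid and knob, 88 mm across, 92 mm high; leave alone. Origin: centre of its underside.
Things that resemble listed ones, but are neither listed nor needed, are in the scene too. There is more than one size of the rack; the job needs the smaller.

How it is judged:
On the way, in this order (a step that is already met when the one before it is completed fails the run):
1. both sides are folded closed (each under 0.12 rad) while the rack is still out of the sleeve (value of joint each of side_a, side_b below 0.12 rad and distance between rack and sleeve above 0.1 m), for 0.2 s.
2. the folded rack, still in the fingers, is lowered to the bottom of the sleeve (within 5 mm) (value of joint each of side_a, side_b below 0.12 rad and x of rack in the frame of sleeve between -0.007 and 0.007 m and y of rack in the frame of sleeve between -0.011 and 0.011 m and z of rack in the frame of sleeve below 0.011 m and contact force between the fingers and rack above 0.5 N), for 0.1 s.
At the end, for the whole second after the job is handed in: The rack rests, let go and still, in the sleeve pocket: its underside within 4.5 mm of the pocket floor, its upright axis within 0.12 rad of the sleeve's, centred within 7 mm across and 11 mm along, with both sides folded to under 0.12 rad (value of joint each of side_a, side_b below 0.12 rad and x of rack in the frame of sleeve between -0.007 and 0.007 m and y of rack in the frame of sleeve between -0.011 and 0.011 m and z of rack in the frame of sleeve between 0 and 0.0105 m and angle between the z axis of rack and the z axis of sleeve, either way round below 0.12 rad and linear speed of rack below 0.02 m/s and contact force between the fingers and rack below 0.1 N); the robot touches nothing.
It fails at once if the rack is tipped over (leans more than 0.9 rad) (angle between rack's own z axis and vertical above 0.9 rad).
It fails at once if the jam jar is shifted by more than 20 mm (distance of jam_jar from where it was at the start of the episode above 0.02 m).
It fails at once if the cup is shifted by more than 20 mm (distance of cup from where it was at the start of the episode above 0.02 m).
It fails at once if the lidded jar is shifted by more than 20 mm (distance of lid_jar from where it was at the start of the episode above 0.02 m).
It also fails if it takes over 67 s, if anything falls off the work surface, if the arm or the gripper's body presses on something with over 40 N, if the wrist force passes 120 N, or if a joint passes its speed limit or range.

## Working session

There is one attempt and no reset: what is moved stays moved. The work goes in short steps, Python scripts to look and compute and a tool call to move; the robot and the scene stay as the last step left them, time stands still between calls to the robot, and variables do not carry over. Pictures are saved under pics/ and viewed, and the job is handed in when it is done.

Besides the shell and the picture viewer there is one more tool, called after ">>>" by a JSON object that holds its "fn" and its "kwargs", one argument or row to a line. play_rows: Moves the arm, as the interface text tells. Its arguments: {"type":"object","properties":{"increments":{"type":"string"},"force":{"type":"number"}},"required":["increments"]}

```bash
mkdir -p pics
python3 - <<'E'
from plant import status, grab_frame
import cv2,numpy as np,pickle
print(status.observe())
for n in("scene","top"):
    f=grab_frame(n); cv2.imwrite(f"pics/{n}0.png",f["color"][:,:,::-1]); pickle.dump(f,open(f"{n}0.pkl","wb"))
    print(n,f["intrinsics"].tolist(),np.round(f["T"],4).tolist())
E
```

```text
{'time': 0.0, 'joint_pos': array([ 9.97479267e-01,  2.07399856e-01,  1.54294264e+00, -8.04060236e-06,
        1.39348695e+00, -1.50485321e-01]), 'joint_vel': array([ 4.15642807e-05,  4.93083611e-04,  1.64640936e-03,  4.59883642e-04,
       -1.62876130e-03, -1.47738125e-04]), 'joint_torque': array([ 2.10839025e-04, -3.70875764e+01, -2.81419533e+01,  7.00244168e-02,
        3.59453552e-02, -1.38123942e-04]), 'position': array([0.23554343, 0.52372355, 0.22930755]), 'tcp_rot': array([-3.92272359e-04,  2.09843625e-01,  9.77734321e-01, -1.04735629e-03]), 'contact_force': array([-0.00540712, -0.057915  ,  0.24034408]), 'wrist_torque': array([-0.04786416,  0.01433279, -0.00042745]), 'width': 1.0014362043098022}
scene [[516.5212801562201, 0.0, 281.9590718149184], [0.0, 516.5212801562201, 213.6427874383554], [0.0, 0.0, 1.0]] [[-0.8793, 0.4023, -0.2551, 0.8726], [0.4764, 0.7421, -0.4716, 0.6696], [-0.0004, -0.5362, -0.8441, 1.3064], [0.0, 0.0, 0.0, 1.0]]
top [[413.9307511074593, 0.0, 279.878048578516], [0.0, 413.9307511074593, 207.26671928531889], [0.0, 0.0, 1.0]] [[0.0216, -0.9834, 0.18, 0.3302], [-0.9997, -0.0199, 0.0112, -0.0032], [-0.0074, -0.1802, -0.9836, 1.013], [0.0, 0.0, 0.0, 1.0]]
```

View pics/scene0.png

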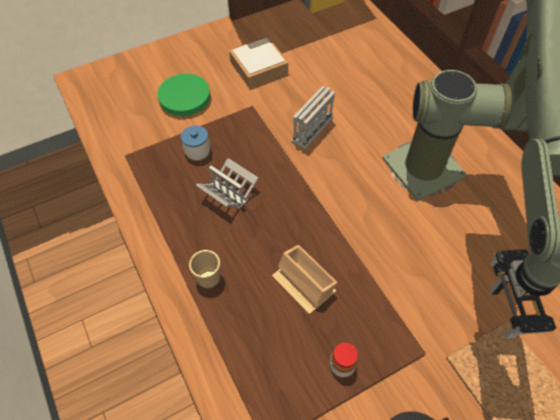

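View pics/top0.png

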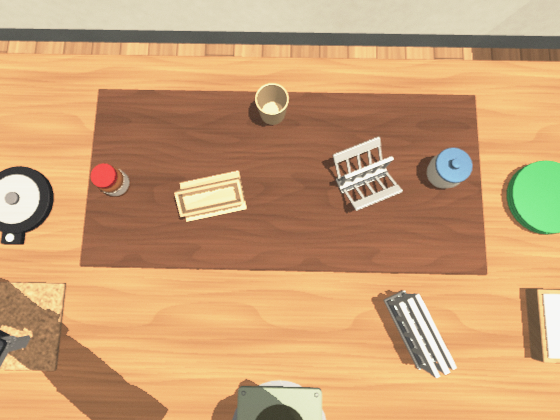

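The scene shows two racks: one at top (368,172) on the board, scene (230,187), open as a V; the other at top (420,335), scene (314,118), off the board. The sleeve is at top (210,197). I take the first rack, since it is on the board and open in a V, and will check its size in a crop.

Run:
```python
import cv2,numpy as np
a=cv2.imread("pics/top0.png"); b=cv2.imread("pics/scene0.png")
def c(im,x0,y0,w,h,s): return cv2.resize(im[y0:y0+h,x0:x0+w],None,fx=s,fy=s,interpolation=cv2.INTER_CUBIC)
L=c(a,325,130,85,85,4.5); R=c(b,190,150,85,85,4.5)
L2=c(a,168,165,85,60,4.5); R2=c(b,265,240,85,60,4.5)
cv2.imwrite("pics/c1.png",np.hstack([L,R])); cv2.imwrite("pics/c2.png",np.hstack([L2,R2]))
```

```text
(no output)
```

View pics/c1.png

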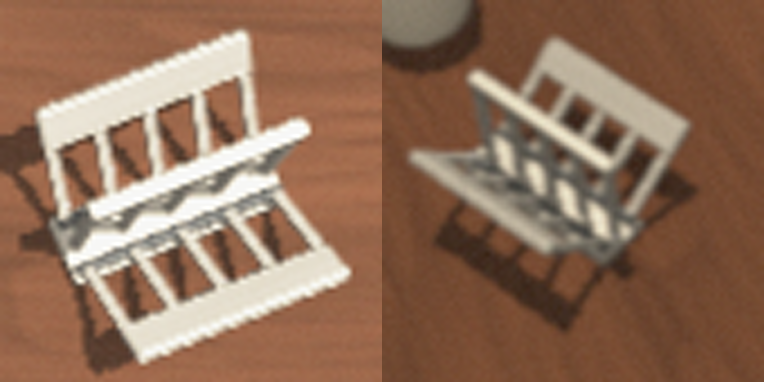

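View pics/c2.png

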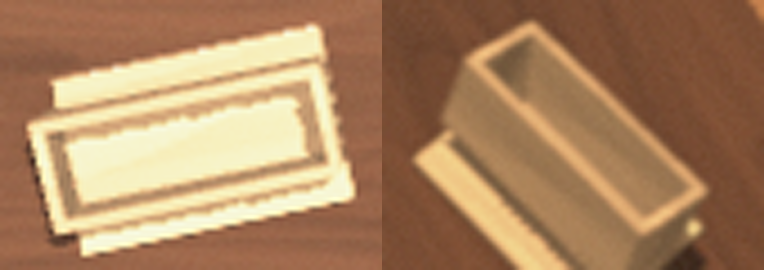

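```bash
cat > h.py <<'E'
import pickle,numpy as np
F={n:pickle.load(open(f"{n}0.pkl","rb")) for n in("scene","top")}
def ray(n,u,v,F=F):
    f=F[n];K=f["intrinsics"];T=f["T"]
    d=T[:3,:3]@np.linalg.solve(K,[u,v,1.]);return T[:3,3],d/np.linalg.norm(d)
def onz(n,u,v,z,F=F):
    o,d=ray(n,u,v,F);return o+d*(z-o[2])/d[2]
def tri(p,q,F=F):
    A=np.zeros((3,3));b=np.zeros(3);rs=[ray("top",*p,F),ray("scene",*q,F)]
    for o,d in rs:
        P=np.eye(3)-np.outer(d,d);A+=P;b+=P@o
    x=np.linalg.solve(A,b);return x,[float(np.linalg.norm((np.eye(3)-np.outer(d,d))@(x-o)))for o,d in rs]
def proj(n,X,F=F):
    f=F[n];c=np.linalg.inv(f["T"])@np.r_[X,1];p=f["intrinsics"]@c[:3];return p[:2]/p[2]
def C(cx,cy,ox,oy,s=4.5): return ((cx+.5)/s-.5+ox,(cy+.5)/s-.5+oy)
E
python3 - <<'E'
from h import *
np.set_printoptions(precision=4,suppress=True)
t=lambda x,y:C(x,y,325,130); s=lambda x,y:C(x-382,y,190,150)
# frame top: top-left end is the +y end
for nm,p,q in [("frame +y",t(88,214),s(612,165)),("frame -y",t(309,127),s(476,76)),
 ("frame x",t(88,214),s(476,76)),
 ("far side +y",t(38,112),s(548,250)),("far side -y",t(243,32),s(414,154)),
 ("near +y",t(143,362),s(688,125)),("near -y",t(350,270),s(553,40))]:
    print(nm,*tri(p,q))
a=onz("top",*t(88,214),.104);b=onz("top",*t(309,127),.104)
print("frame",a,b,(a+b)/2,np.linalg.norm(a-b),np.arctan2(*(a-b)[[1,0]]))
a=onz("scene",*s(612,165),.104);b=onz("scene",*s(476,76),.104)
print("frame",a,b,(a+b)/2,np.linalg.norm(a-b),np.arctan2(*(a-b)[[1,0]]))
t=lambda x,y:C(x,y,168,165); s=lambda x,y:C(x-382,y,265,240)
for nm,p,q in [("rim far+y",t(30,122),s(640,231)),("far-y",t(320,66),s(470,61)),("near-y",t(340,170),s(532,23)),("near+y",t(57,235),s(707,190))]:
    print(nm,*tri(p,q))
for nm,p in [("plate far+y",(52,82)),("far-y",(320,25)),("near+y",(83,255)),("near-y",(353,198))]:
    print(nm,onz("top",*t(*p),.020))
E
```

```text
frame +y [ 0.5686 -0.137   0.1067] [0.0009178918458959904, 0.0009178918458959654]
frame -y [ 0.6156 -0.248   0.1026] [0.0013890612995289423, 0.0013890612995288184]
frame x [ 0.5938 -0.1589  0.1655] [0.04960206644745548, 0.049602066447455365]
far side +y [ 0.6278 -0.1139  0.0835] [0.00037756881837936666, 0.0003775688183793996]
far side -y [ 0.6726 -0.2205  0.0861] [0.000131759556246246, 0.00013175955624609311]
near +y [ 0.5005 -0.1701  0.0663] [6.214631683537327e-05, 6.214631683522174e-05]
near -y [ 0.5498 -0.2764  0.069 ] [0.0010365462207043716, 0.001036546220704248]
frame [ 0.5686 -0.1367  0.104 ] [ 0.6162 -0.2487  0.104 ] [ 0.5924 -0.1927  0.104 ] 0.12169749029520001 1.97260479915597
frame [ 0.5685 -0.1396  0.104 ] [ 0.6152 -0.2456  0.104 ] [ 0.5918 -0.1926  0.104 ] 0.11584537058207979 1.98522930940418
rim far+y [0.5287 0.247  0.0987] [0.0002940123959641993, 0.0002940123959642042]
far-y [0.5608 0.1034 0.0938] [0.0010394684599728027, 0.0010394684599728003]
near-y [0.5109 0.0921 0.0785] [1.8738828990284963e-05, 1.8738828990337665e-05]
near+y [0.475  0.2354 0.0759] [0.00030028853438495546, 0.00030028853438498587]
plate far+y [0.5682 0.2581 0.02  ]
far-y [0.6034 0.1122 0.02  ]
near+y [0.4727 0.2351 0.02  ]
near-y [0.5069 0.0904 0.02  ]
```

Both views agree: the frame is 0.12 m long with its top at z≈0.104, so this is the smaller rack, and it is on the board. Its centre is (0.592,-0.1925) with yaw ≈0.408. The far side leans about 0.70 and the near side about 0.96. The sleeve origin is (0.538,0.174,0.030) with yaw ≈0.234, and the rim and foot plate agree on that. I'll fold each side with the closed fingers swung about its hinge, starting with the near one.

```bash
cat > g.py <<'E'
import numpy as np
from scipy.spatial.transform import Rotation as Ro
from plant import status
np.set_printoptions(precision=4,suppress=True)
Z=np.array([0,0,1.])
def rack(c=(.592,-.1925),yaw=.408):
    X=np.array([np.cos(yaw),np.sin(yaw),0]);return np.array([*c,.012]),X,np.cross(Z,X)
def side(s,phi,d,r=.081,along=0,lean=None,**k):
    O,X,Y=rack(**k);H=O+s*.014*X+.014*Z
    u=s*np.sin(phi)*X+np.cos(phi)*Z;n=s*np.cos(phi)*X-np.sin(phi)*Z
    z=-u;y=-Y;return H+r*u+d*n+along*Y,np.column_stack([np.cross(y,z),y,z])
def cur():
    o=status.observe();q=o["tcp_rot"];return np.array(o["position"]),Ro.from_quat([*q[1:],q[0]]).as_matrix()
def rel(P,frm=None):
    p0,R0=frm or cur();p,R=P
    return np.round(np.r_[R0.T@(p-p0)*1000],1),np.round(Ro.from_matrix(R0.T@R).as_rotvec(),3)
def show(poses):
    f=cur()
    for P in poses:
        t,w=rel(P,f);print(*t,*w)
def st():
    o=status.observe();print("t",round(o["time"],2),"p",o["position"],"F",o["contact_force"],"w",o["width"],"j",o["joint_pos"])
E
python3 - <<'E'
from g import *
p,R=side(-1,1.1,.03)
_,Rv=side(-1,0,.03)
show([(np.array([.49,-.23,.23]),Rv)]); print(p)
E
```

```text
-541.3 -583.0 0.4 -0.001 0.002 2.311
[ 0.5004 -0.2321  0.036 ]
```

>>> {"fn": "play_rows", "kwargs": {
  "increments": "0 -541 -583 0 0 0 2.31;0 -541 -583 0 0 0 2.31;0 -541 -583 0 0 0 2.31;0 -541 -583 0 0 0 2.31;0 -541 -583 0 0 0 2.31;0 -541 -583 0 0 0 2.31;0 -541 -583 0 0 0 2.31;0 -541 -583 0 0 0 2.31;0 -541 -583 0 0 0 2.31;0 -541 -583 0 0 0 2.31"
}}

```text
time: 0.93
position: [0.3689, 0.1277, 0.2303]
tcp_rot: [0.0, 0.744, 0.668, 0.0]
contact_force: [0.9, 0.7, -0.2]
width: 0.33
```

Run:
```python
from g import *
st()
_,Rv=side(-1,0,.03)
p,R=side(-1,1.0,.06)
show([(np.array([.48,-.23,.22]),Rv),(np.array([.43,-.255,.20]),R),side(-1,1.,.03)])
```

```text
t 0.93 p [0.3689 0.1277 0.2303] F [ 0.9141  0.6752 -0.2216] w 0.33010800883635705 j [ 0.1105 -0.2094  1.9573  0.      1.3935  0.2182]
-343.6 149.0 10.3 0.0 -0.0 1.055
-373.9 101.9 30.3 -0.526 0.902 0.962
-342.9 170.7 185.8 -0.526 0.902 0.962
```

>>> {"fn": "play_rows", "kwargs": {
  "increments": "0 -374 102 30 -0.526 0.902 0.962;0 -374 102 30 -0.526 0.902 0.962;0 -374 102 30 -0.526 0.902 0.962;0 -374 102 30 -0.526 0.902 0.962;0 -374 102 30 -0.526 0.902 0.962;0 -374 102 30 -0.526 0.902 0.962;0 -374 102 30 -0.526 0.902 0.962;0 -374 102 30 -0.526 0.902 0.962;0 -374 102 30 -0.526 0.902 0.962;0 -374 102 30 -0.526 0.902 0.962"
}}

```text
time: 1.77
position: [0.4321, -0.2576, 0.2006]
tcp_rot: [-0.084, 0.869, 0.267, 0.407]
contact_force: [0.3, 0.4, 0.4]
width: 0.007
```

Run:
```python
from g import *
st()
show([(np.array([.43,-.255,.20]),side(-1,1.,.03)[1]),side(-1,1.,.03),side(-1,1,.016)])
```

```text
t 1.77 p [ 0.4321 -0.2576  0.2006] F [0.2668 0.3892 0.4024] w 0.007497718346579943 j [-1.2332  0.081   2.0051  0.8688  1.3534 -0.592 ]
-0.6 -3.4 -0.1 -0.081 0.14 0.151
-70.5 3.9 157.8 -0.081 0.14 0.151
-56.8 5.9 155.8 -0.081 0.14 0.151
```

>>> {"fn": "play_rows", "kwargs": {
  "increments": "0 -35 0 40 -0.04 0.07 0.075;0 -66 0 80 -0.08 0.14 0.15;0 -70 4 110 -0.08 0.14 0.15;0 -70 4 135 -0.08 0.14 0.15;0 -70 4 158 -0.08 0.14 0.15;0 -70 4 158 -0.08 0.14 0.15;0 -70 4 158 -0.08 0.14 0.15"
}}

```text
time: 2.35
position: [0.5016, -0.2249, 0.0434]
tcp_rot: [-0.101, 0.859, 0.182, 0.467]
contact_force: [0.4, -0.3, 0.9]
width: 0.006
```

Run:
```python
from g import *
from plant import grab_frame
import cv2
st()
show([side(-1,1,.022),side(-1,1.,.014),side(-1,.95,.013),side(-1,.9,.013),side(-1,.84,.013),side(-1,.78,.013),side(-1,.72,.013)])
for n in("scene","top"):cv2.imwrite(f"pics/{n}1.png",grab_frame(n)["color"][:,:,::-1])
a=cv2.imread("pics/top1.png")[120:260,300:440];b=cv2.imread("pics/scene1.png")[120:260,160:300]
cv2.imwrite("pics/d1.png",cv2.resize(np.hstack([a,b]),None,fx=2.8,fy=2.8,interpolation=2))
```

```text
t 2.35 p [ 0.5016 -0.2249  0.0434] F [ 0.3794 -0.2962  0.8614] w 0.006356514289168735 j [-1.1168  0.4927  2.0619  1.2505  1.0849 -0.8903]
7.5 6.2 -2.8 -0.012 0.003 0.004
15.5 6.2 -2.8 -0.012 0.003 0.004
20.6 6.2 -3.4 -0.012 -0.047 0.004
24.7 6.2 -3.7 -0.012 -0.097 0.004
29.6 6.3 -3.9 -0.012 -0.157 0.004
34.5 6.3 -3.8 -0.011 -0.217 0.005
39.4 6.3 -3.3 -0.011 -0.277 0.005
```

View pics/d1.png

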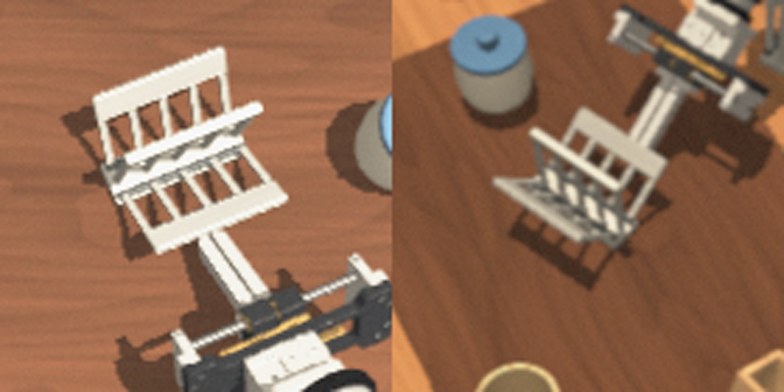

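The closed fingers sit under the middle of the near rail (left half of the crop, around (215,240)), clear of everything else. Now the swing.

>>> {"fn": "play_rows", "kwargs": {
  "increments": "0 8 6 -3 -0.012 0.003 0.004;0 15 6 -3 -0.012 0.003 0.004;0 20.5 6 -3.4 -0.012 -0.047 0.004;0 24.5 6 -3.7 -0.012 -0.097 0.004;0 29.5 6 -3.9 -0.012 -0.157 0.004;0 34.5 6 -3.8 -0.011 -0.217 0.005;0 39.5 6 -3.3 -0.011 -0.277 0.005;0 39.5 6 -3.3 -0.011 -0.277 0.005"
}}

```text
time: 3.12
position: [0.5238, -0.2256, 0.084]
tcp_rot: [-0.066, 0.916, 0.192, 0.347]
contact_force: [-0.8, -1.1, -0.0]
width: 0.005
```

Run:
```python
from g import *
st()
show([side(-1,f,.013) for f in(.66,.6,.53,.46,.39,.32,.25,.18,.12)])
```

```text
t 3.12 p [ 0.5238 -0.2256  0.084 ] F [-0.8427 -1.0774 -0.0233] w 0.005243150353257382 j [-0.9394  0.2805  2.0034  0.9421  0.9169 -0.4043]
0.1 -3.4 2.7 0.009 -0.061 0.008
5.0 -3.3 2.3 0.009 -0.121 0.008
10.8 -3.3 2.3 0.009 -0.191 0.008
16.5 -3.2 2.7 0.01 -0.261 0.007
22.2 -3.2 3.5 0.01 -0.331 0.007
27.8 -3.1 4.7 0.01 -0.401 0.007
33.3 -3.1 6.2 0.011 -0.471 0.006
38.7 -3.1 8.2 0.011 -0.541 0.006
43.2 -3.1 10.2 0.011 -0.601 0.006
```

>>> {"fn": "play_rows", "kwargs": {
  "increments": "0 2 -3 3 0.01 -0.061 0.008;0 6 -3 3 0.01 -0.121 0.008;0 11 -3 3 0.01 -0.191 0.008;0 16.5 -3 3 0.01 -0.261 0.007;0 22 -3 3.5 0.01 -0.331 0.007;0 28 -3 4.7 0.01 -0.401 0.007;0 33.5 -3 6.2 0.01 -0.471 0.006;0 36 -3 7.2 0.01 -0.505 0.006;0 36 -3 7.2 0.01 -0.505 0.006;0 36 -3 7.2 0.01 -0.505 0.006"
}}

```text
time: 3.95
position: [0.5493, -0.2085, 0.0979]
tcp_rot: [-0.026, 0.974, 0.2, 0.105]
contact_force: [-1.1, -0.8, 0.6]
width: 0.004
```

Run:
```python
from g import *
from plant import grab_frame
import cv2
st()
show([side(-1,f,.013) for f in(.25,.2,.15,.1)])
for n in("scene","top"):cv2.imwrite(f"pics/{n}2.png",grab_frame(n)["color"][:,:,::-1])
a=cv2.imread("pics/top2.png")[120:260,300:440];b=cv2.imread("pics/scene2.png")[120:260,160:300]
cv2.imwrite("pics/d2.png",cv2.resize(np.hstack([a,b]),None,fx=2.8,fy=2.8,interpolation=2))
```

```text
t 3.95 p [ 0.5493 -0.2085  0.0979] F [-1.1389 -0.8322  0.5738] w 0.003566036288426347 j [-0.6134  0.2975  1.744   0.2245  1.0048  0.4401]
-0.3 2.2 -3.6 -0.009 0.033 -0.003
3.7 2.2 -4.2 -0.009 -0.017 -0.003
7.8 2.2 -4.7 -0.009 -0.067 -0.003
11.9 2.2 -5.0 -0.009 -0.117 -0.003
```

View pics/d2.png

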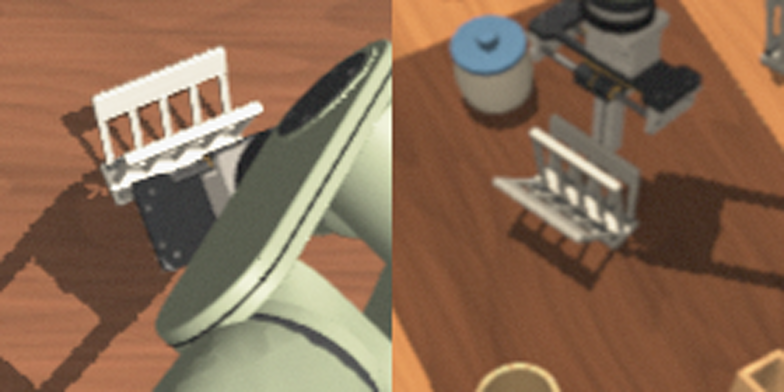

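The near side is nearly up and the rack has not shifted. I'll close it a bit more, then back off.

>>> {"fn": "play_rows", "kwargs": {
  "increments": "0 4 2 -4 -0.009 -0.017 -0.003;0 8 2 -4.5 -0.009 -0.067 -0.003;0 11 2 -5 -0.009 -0.1 -0.003;0 11 2 -5 -0.009 -0.1 -0.003;0 -15 2 -5 -0.009 -0.1 -0.003;0 -15 2 -60 -0.009 -0.1 -0.003;0 -15 2 -130 -0.009 -0.1 -0.003;0 -15 2 -130 -0.009 -0.1 -0.003;0 -15 2 -130 -0.009 -0.1 -0.003"
}}

```text
time: 4.8
position: [0.5143, -0.2323, 0.2306]
tcp_rot: [-0.006, 0.978, 0.201, 0.062]
contact_force: [1.7, -1.3, 1.4]
width: 0.005
```

Run:
```python
from g import *
st()
P=side(1,.75,.06)
print(P[0])
_,Rv=side(1,0,.06)
up=P[0]+.15*(-P[1][:,2]); print(up)
show([(np.array([.68,-.155,.24]),Rv),(up,P[1])])
```

```text
t 4.8 p [ 0.5143 -0.2323  0.2306] F [ 1.6904 -1.2964  1.4007] w 0.005062906923697421 j [-0.6348  0.124   1.6421  0.104   1.3014  0.506 ]
[ 0.6958 -0.1476  0.0444]
[ 0.7897 -0.1071  0.1541]
182.5 -5.6 13.3 0.014 -0.125 -0.002
290.6 -7.7 113.4 0.013 -0.875 -0.007
```

Move over the rack, beyond the far side, upright and high, then tilt toward the robot.

>>> {"fn": "play_rows", "kwargs": {
  "increments": "0 35 -5 0 0.01 -0.12 0;0 75 -5 -10 0.01 -0.12 0;0 115 -6 0 0.01 -0.12 0;0 155 -6 8 0.01 -0.12 0;0 190 -6 10 0.01 -0.2 0;0 225 -6 20 0.01 -0.3 0;0 250 -7 40 0.01 -0.4 0;0 260 -7 55 0.01 -0.5 0;0 260 -7 55 0.01 -0.5 0"
}}

```text
time: 5.55
position: [0.7513, -0.1129, 0.1747]
tcp_rot: [0.029, 0.958, 0.203, -0.199]
contact_force: [-0.6, 0.5, -7.1]
width: 0.002
```

Run:
```python
from g import *
st()
for f in (.75,.6,.5): print(f); show([side(1,f,.05),side(1,f,.03)])
```

```text
t 5.55 p [ 0.7513 -0.1129  0.1747] F [-0.6222  0.5117 -7.0646] w 0.0022782414681628894 j [-0.1793  0.9358  0.6203 -0.2152  1.9326  0.9334]
0.75
-17.7 12.8 141.7 -0.02 -0.345 0.017
-36.5 12.4 134.9 -0.02 -0.345 0.017
0.6
-27.4 12.5 131.2 -0.021 -0.195 0.016
-47.0 12.1 127.4 -0.021 -0.195 0.016
0.5
-34.7 12.2 125.1 -0.022 -0.095 0.015
-54.6 11.9 123.2 -0.022 -0.095 0.015
```

>>> {"fn": "play_rows", "kwargs": {
  "increments": "0 5 5 30 -0.01 -0.05 0.01;0 5 10 60 -0.02 -0.12 0.015;0 0 12 90 -0.02 -0.2 0.017;0 -8 13 120 -0.02 -0.28 0.017;0 -18 13 142 -0.02 -0.345 0.017;0 -18 13 142 -0.02 -0.345 0.017;0 -18 13 142 -0.02 -0.345 0.017;0 -18 13 142 -0.02 -0.345 0.017"
}}

```text
time: 6.22
position: [0.693, -0.1567, 0.0745]
tcp_rot: [0.079, 0.917, 0.183, -0.346]
contact_force: [-0.1, 0.6, 1.3]
width: 0.004
```

Run:
```python
from g import *
from plant import grab_frame
import cv2
st()
show([side(1,.75,.03),side(1,.75,.02)]+[side(1,f,.013) for f in (.72,.66,.6,.53,.46,.39)])
for n in("scene","top"):cv2.imwrite(f"pics/{n}3.png",grab_frame(n)["color"][:,:,::-1])
a=cv2.imread("pics/top3.png")[100:240,300:440];b=cv2.imread("pics/scene3.png")[120:260,160:300]
cv2.imwrite("pics/d3.png",cv2.resize(np.hstack([a,b]),None,fx=2.8,fy=2.8,interpolation=2))
```

```text
t 6.22 p [ 0.693  -0.1567  0.0745] F [-0.1098  0.6232  1.2855] w 0.0036273249817541362 j [-0.1771  1.1043  0.6333 -0.4235  2.      0.9409]
-5.5 -7.3 17.6 0.009 -0.025 -0.017
-15.5 -7.1 17.4 0.009 -0.025 -0.017
-24.9 -7.0 16.8 0.009 0.005 -0.017
-29.8 -6.9 16.2 0.009 0.065 -0.017
-34.7 -6.8 15.9 0.01 0.125 -0.017
-40.5 -6.7 15.9 0.011 0.195 -0.016
-46.2 -6.6 16.3 0.011 0.265 -0.016
-51.9 -6.5 17.1 0.012 0.335 -0.016
```

View pics/d3.png

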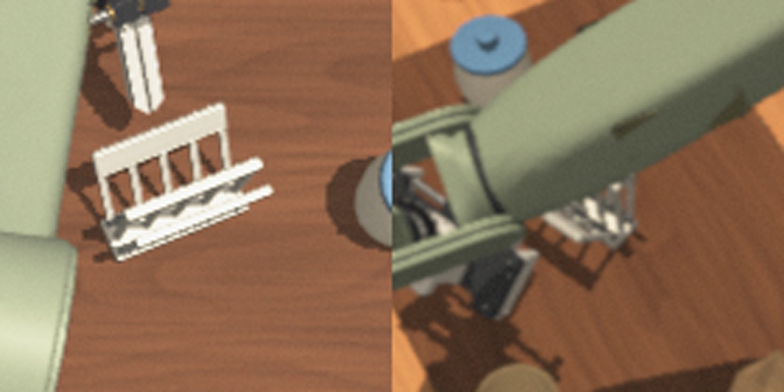

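Run:
```python
from h import *
print(onz("top",272,100,.097),onz("scene",205,262,.097),onz("top",457,160,.104))
```

```text
[0.75502134 0.03134009 0.097     ] [0.75561726 0.02981689 0.097     ] [ 0.61391532 -0.39307789  0.104     ]
```

>>> {"fn": "play_rows", "kwargs": {
  "increments": "0 -3 0 9 0.009 -0.02 -0.017;0 -6 0 17.5 0.009 -0.025 -0.017;0 -15 0 17.5 0.009 -0.025 -0.017;0 -25 0 17 0.009 0.005 -0.017;0 -30 0 16 0.009 0.065 -0.017;0 -34.5 0 16 0.01 0.125 -0.017;0 -40.5 0 16 0.01 0.195 -0.017;0 -46 0 16.5 0.01 0.265 -0.016;0 -52 0 17 0.012 0.335 -0.016;0 -52 0 17 0.012 0.335 -0.016"
}}

```text
time: 7.15
position: [0.6451, -0.1765, 0.0976]
tcp_rot: [0.04, 0.961, 0.198, -0.19]
contact_force: [-0.4, 0.1, 0.6]
width: 0.006
```

Run:
```python
from g import *
from plant import grab_frame
import cv2
st()
show([side(1,f,.013) for f in (.39,.33,.27,.21,.16,.1)])
for n in("scene","top"):cv2.imwrite(f"pics/{n}4.png",grab_frame(n)["color"][:,:,::-1])
a=cv2.imread("pics/top4.png")[100:240,300:440];b=cv2.imread("pics/scene4.png")[120:260,160:300]
cv2.imwrite("pics/d4.png",cv2.resize(np.hstack([a,b]),None,fx=2.8,fy=2.8,interpolation=2))
```

```text
t 7.15 p [ 0.6451 -0.1765  0.0976] F [-0.3518  0.0563  0.5513] w 0.005512192566062807 j [-0.2811  0.7414  1.1076 -0.245   1.5992  0.9135]
2.2 -6.4 0.8 0.0 0.001 -0.001
-2.7 -6.4 0.2 0.0 0.061 -0.001
-7.6 -6.4 -0.1 0.0 0.121 -0.001
-12.5 -6.4 -0.2 0.0 0.181 -0.001
-16.6 -6.4 0.0 0.0 0.231 -0.001
-21.5 -6.4 0.5 0.0 0.291 -0.001
```

View pics/d4.png

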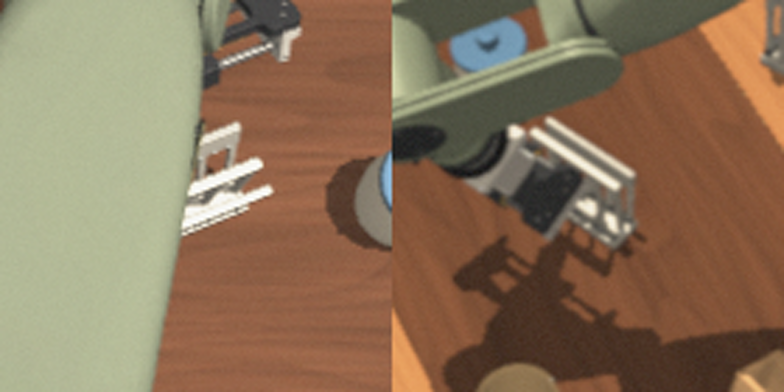

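The far side is following the fingers and the rack has not moved. I'll finish the swing, then back off and rise.

>>> {"fn": "play_rows", "kwargs": {
  "increments": "0 -3 0 0 0 0.061 0;0 -8 0 0 0 0.121 0;0 -12.5 0 0 0 0.181 0;0 -17 0 0 0 0.231 0;0 -19.5 0 0.4 0 0.265 0;0 -19.5 0 0.4 0 0.265 0;0 12 0 -5 0 0.265 0;0 12 0 -45 0 0.265 0;0 12 0 -85 0 0.265 0;0 12 0 -120 0 0.3 0"
}}

```text
time: 8.08
position: [0.7004, -0.1504, 0.1986]
tcp_rot: [0.008, 0.978, 0.204, -0.049]
contact_force: [1.6, 0.5, 0.7]
width: 0.004
```

Run:
```python
from g import *
st()
O,X,Y=rack()
R=np.column_stack([np.cross(X,-Z),X,-Z])
show([(np.array([.50,-.18,.24]),R),(np.array([.592,-.1925,.24]),R)])
```

```text
t 8.08 p [ 0.7004 -0.1504  0.1986] F [1.557  0.5327 0.6526] w 0.0044948448499405125 j [-0.3047  0.5849  1.0954 -0.0617  1.5381  0.8583]
-198.6 -53.3 -21.8 -0.08 0.074 -1.565
-119.7 -5.0 -29.7 -0.08 0.074 -1.565
```

Run:
```python
from g import *
O,X,Y=rack()
R=np.column_stack([np.cross(X,-Z),X,-Z])
show([(np.array([.46,-.03,.26]),R)])
```

```text
-177.2 -206.8 -43.4 -0.08 0.074 -1.565
```

>>> {"fn": "play_rows", "kwargs": {
  "increments": "0.7 -15 0 -40 -0.02 0.02 -0.1;1 -177 -207 -43 -0.08 0.074 -1.565;1 -177 -207 -43 -0.08 0.074 -1.565;1 -177 -207 -43 -0.08 0.074 -1.565;1 -177 -207 -43 -0.08 0.074 -1.565;1 -177 -207 -43 -0.08 0.074 -1.565;1 -177 -207 -43 -0.08 0.074 -1.565;1 -177 -207 -43 -0.08 0.074 -1.565;1 -177 -207 -43 -0.08 0.074 -1.565;1 -177 -207 -43 -0.08 0.074 -1.565"
}}

```text
time: 8.92
position: [0.4582, -0.03, 0.2606]
tcp_rot: [0.005, 0.681, 0.732, -0.009]
contact_force: [-0.0, -0.6, 0.4]
width: 0.677
```

Run:
```python
from g import *
from plant import grab_frame
import cv2,pickle
st()
for n in("scene","top"):
    f=grab_frame(n);cv2.imwrite(f"pics/{n}5.png",f["color"][:,:,::-1])
a=cv2.imread("pics/top5.png")[130:215,325:410];b=cv2.imread("pics/scene5.png")[150:235,190:275]
cv2.imwrite("pics/d5.png",cv2.resize(np.hstack([a,b]),None,fx=4.5,fy=4.5,interpolation=2))
```

```text
t 8.92 p [ 0.4582 -0.03    0.2606] F [-0.0306 -0.6455  0.3894] w 0.6769560894757892 j [-0.2397 -0.0672  1.7706 -0.0209  1.4381 -0.3091]
```

View pics/d5.png

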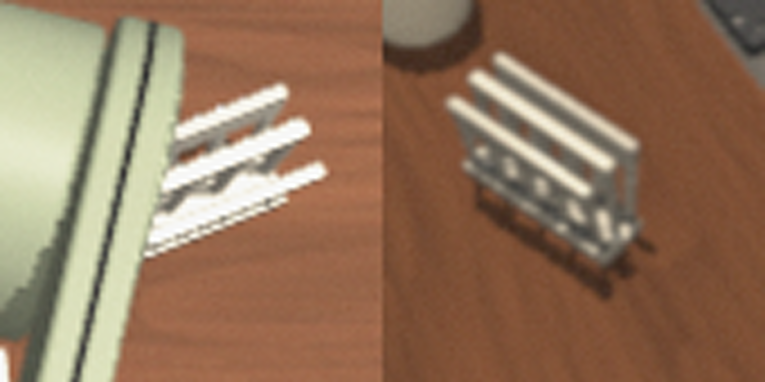

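Both sides are nearly upright in the scene crop, with rails about ±22 mm from the frame. The frame is still at the same pixels, (476,76) to (612,165). Now to grasp across the pack.

Run:
```python
from g import *
O,X,Y=rack()
R=np.column_stack([np.cross(X,-Z),X,-Z])
show([(np.array([.592,-.1925,.2]),R),(np.array([.592,-.1925,.097]),R)])
```

```text
-168.8 122.9 62.9 -0.01 0.018 -0.344
-166.8 123.5 165.9 -0.01 0.018 -0.344
```

>>> {"fn": "play_rows", "kwargs": {
  "increments": "1 -169 123 63 -0.01 0.018 -0.344;1 -169 123 63 -0.01 0.018 -0.344;1 -169 123 63 -0.01 0.018 -0.344;1 -169 123 63 -0.01 0.018 -0.344;1 -169 123 63 -0.01 0.018 -0.344;1 -169 123 63 -0.01 0.018 -0.344;1 -169 123 63 -0.01 0.018 -0.344;1 -169 123 63 -0.01 0.018 -0.344"
}}

```text
time: 9.68
position: [0.5914, -0.1927, 0.1983]
tcp_rot: [-0.001, 0.55, 0.835, 0.0]
contact_force: [-0.2, 0.8, 0.1]
width: 1.0
```

Run:
```python
from g import *
st()
O,X,Y=rack()
R=np.column_stack([np.cross(X,-Z),X,-Z])
show([(np.array([.592,-.1925,.097]),R)])
```

```text
t 9.68 p [ 0.5914 -0.1927  0.1983] F [-0.1827  0.8407  0.0661] w 1.000453015525845 j [-0.4545  0.3321  1.4521  0.0011  1.3598 -0.8602]
-0.3 0.7 101.3 -0.001 -0.002 -0.003
```

>>> {"fn": "play_rows", "kwargs": {
  "increments": "1 0 1 35 0 0 0;1 0 1 70 0 0 0;1 0 1 101 0 0 0;1 0 1 101 0 0 0;0.6 0 1 101 0 0 0;0.45 0 1 101 0 0 0;0.3 0 1 101 0 0 0;0.3 0 1 101 0 0 0;0.3 0 1 101 0 0 0;0.3 0 1 101 0 0 0",
  "force": 12
}}

```text
time: 10.52
position: [0.5932, -0.193, 0.0998]
tcp_rot: [0.002, 0.55, 0.835, 0.001]
contact_force: [-0.7, 0.3, -0.7]
width: 0.607
```

Run:
```python
from g import *
from plant import grab_frame
import cv2
st()
for n in("scene","top"):
    f=grab_frame(n);cv2.imwrite(f"pics/{n}6.png",f["color"][:,:,::-1])
a=cv2.imread("pics/top6.png")[130:215,325:410];b=cv2.imread("pics/scene6.png")[150:235,190:275]
cv2.imwrite("pics/d6.png",cv2.resize(np.hstack([a,b]),None,fx=4.5,fy=4.5,interpolation=2))
```

```text
t 10.52 p [ 0.5932 -0.193   0.0998] F [-0.6696  0.3032 -0.7473] w 0.6074925171853027 j [-0.4537  0.4347  1.5302  0.001   1.1734 -0.8612]
```

View pics/d6.png

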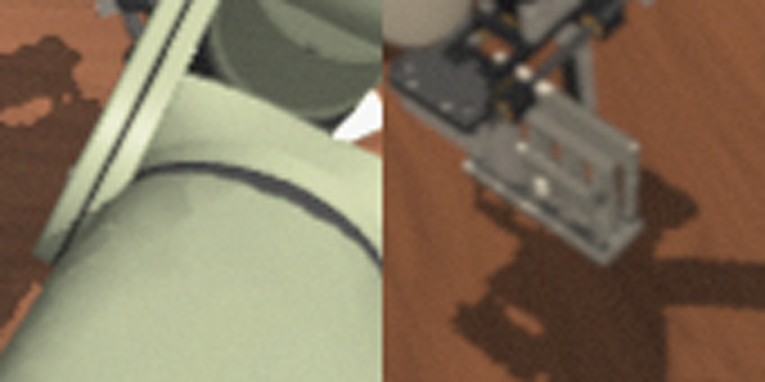

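>>> {"fn": "play_rows", "kwargs": {
  "increments": "0.3 0 0 0 0 0 0;0.3 0 0 0 0 0 0;0.3 0 0 0 0 0 0;0.3 0 0 0 0 0 0;0.3 0 0 0 0 0 0;0.3 0 0 0 0 0 0",
  "force": 25
}}

```text
time: 11.12
position: [0.5932, -0.1927, 0.0988]
tcp_rot: [0.001, 0.55, 0.835, 0.001]
contact_force: [2.2, 0.7, 3.3]
width: 0.373
```

Run:
```python
from g import *
from h import proj
from plant import grab_frame
import cv2
st()
p,R=cur()
for d in(-.02,0,.025):
  for y in(-.024,.024):
    q=proj("scene",p+R@[0,y,d]); print(d,y,(q-[190,150])*4.5+[382,0])
f=grab_frame("scene");cv2.imwrite("pics/scene7.png",f["color"][:,:,::-1])
b=cv2.imread("pics/scene7.png")[120:240,170:290]
cv2.imwrite("pics/d7.png",cv2.resize(b,None,fx=5,fy=5,interpolation=2))
```

```text
t 11.12 p [ 0.5932 -0.1927  0.0988] F [2.1547 0.7233 3.2717] w 0.37338609400804856 j [-0.4534  0.4362  1.5304  0.0016  1.1726 -0.8613]
-0.02 -0.024 [562.1447  81.4565]
-0.02 0.024 [511.969  128.8479]
0 -0.024 [564.6968 100.325 ]
0 0.024 [515.125  147.4367]
0.025 -0.024 [567.8078 123.325 ]
0.025 0.024 [518.9708 170.0881]
```

View pics/d7.png

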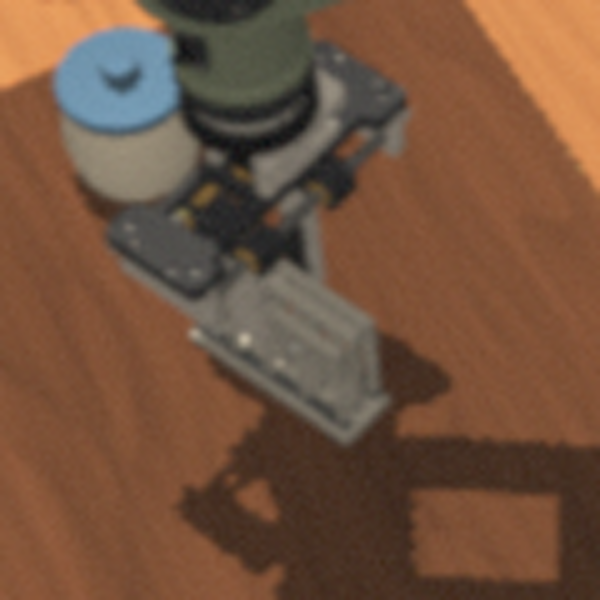

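The opening of 35 mm means the pack is folded and gripped, about 36 mm thick. The picture shows the fingers across the middle of the pack, which is upright and has not moved. Lift next, then go to a hover above the sleeve.

```bash
cat >> g.py <<'E'
SO=np.array([.538,.174,.030]);SY=.234;L=.0868
def sleeve(x,y,z,SO=SO,SY=SY,tilt=.35,L=L):
    Xs=np.array([np.cos(SY),np.sin(SY),0]);Ys=np.cross(Z,Xs)
    Zt=np.cos(tilt)*Z-np.sin(tilt)*Xs;Xt=np.cross(Ys,Zt)
    R=np.column_stack([np.cross(Xt,-Zt),Xt,-Zt])
    return SO+x*Xt+y*Ys+(z+L)*Zt,R
E
python3 - <<'E'
from g import *
p,R=cur(); up=p+[0,0,.11]
show([(up,R),sleeve(0,0,.12)]); print(sleeve(0,0,.12)[0],sleeve(0,0,.006)[0])
E
```

```text
-0.1 0.3 -110.0 0.0 0.0 0.0
370.7 25.0 -125.7 -0.346 -0.03 0.172
[0.469  0.1576 0.2243] [0.507  0.1666 0.1172]
```

>>> {"fn": "play_rows", "kwargs": {
  "increments": "0.3 0 0 -10 0 0 0;0.3 0 0 -30 0 0 0;0.3 0 0 -50 0 0 0;0.3 0 0 -70 0 0 0;0.3 0 0 -90 0 0 0;0.3 0 0 -110 0 0 0;0.3 0 0 -110 0 0 0;0.3 0 0 -110 0 0 0",
  "force": 30
}}

```text
time: 11.83
position: [0.5915, -0.1926, 0.2073]
tcp_rot: [-0.001, 0.55, 0.835, 0.0]
contact_force: [-0.2, -1.2, -7.7]
width: 0.365
```

Run:
```python
from g import *
st();P=sleeve(0,0,.12);show([P])
```

```text
t 11.83 p [ 0.5915 -0.1926  0.2073] F [-0.2037 -1.1836 -7.681 ] w 0.3649786469307283 j [-0.4541  0.3238  1.4437  0.0004  1.3751 -0.8613]
370.0 26.2 -16.6 -0.35 -0.031 0.171
```

The wrist carries about 7 N, so the rack is held. Transfer to the hover.

>>> {"fn": "play_rows", "kwargs": {
  "increments": "0.3 15 2 -10 0 0 0;0.3 45 4 -25 -0.03 0 0.02;0.3 75 6 -35 -0.06 0 0.04;0.3 105 8 -40 -0.1 -0.01 0.06;0.3 135 10 -40 -0.13 -0.01 0.07;0.3 165 12 -40 -0.16 -0.01 0.09;0.3 195 14 -35 -0.2 -0.02 0.1;0.3 225 16 -30 -0.23 -0.02 0.12;0.3 255 18 -25 -0.26 -0.025 0.135;0.3 285 20 -20 -0.29 -0.03 0.15"
}}

```text
time: 12.67
position: [0.4936, 0.0779, 0.2237]
tcp_rot: [0.089, 0.605, 0.783, 0.111]
contact_force: [-0.1, 0.1, -6.6]
width: 0.366
```

Run:
```python
from g import *
st();P=sleeve(0,0,.12);show([P])
```

```text
t 12.67 p [0.4936 0.0779 0.2237] F [-0.0789  0.1081 -6.5664] w 0.36587208499092405 j [-0.072  -0.1391  1.9399  0.0972  1.0709 -0.3617]
83.3 -3.3 -2.0 -0.065 -0.001 0.021
```

>>> {"fn": "play_rows", "kwargs": {
  "increments": "0.3 25 -1 -1 -0.02 0 0.007;0.3 50 -2 -2 -0.04 0 0.014;0.3 75 -3 -2 -0.06 0 0.02;0.3 83 -3 -2 -0.065 0 0.021;0.3 83 -3 -2 -0.065 0 0.021;0.3 83 -3 -2 -0.065 0 0.021;0.3 83 -3 -2 -0.065 0 0.021;0.3 83 -3 -2 -0.065 0 0.021"
}}

```text
time: 13.33
position: [0.4736, 0.1552, 0.228]
tcp_rot: [0.11, 0.61, 0.772, 0.138]
contact_force: [0.8, 0.1, -7.2]
width: 0.368
```

Run:
```python
from g import *
from h import proj
from plant import grab_frame
import cv2
st();show([sleeve(0,0,.12)])
for n in("scene","top"):
    f=grab_frame(n);cv2.imwrite(f"pics/{n}8.png",f["color"][:,:,::-1])
a=cv2.imread("pics/top8.png")[150:240,150:270];b=cv2.imread("pics/scene8.png")[220:310,240:360]
cv2.imwrite("pics/d8.png",cv2.resize(np.vstack([a,b]),None,fx=3.3,fy=3.3,interpolation=2))
c=cv2.resize(b,None,fx=6,fy=6,interpolation=2);cv2.imwrite("pics/d8s.png",c)
# rack base bottom corners by kinematics
p,R=cur()
for x in(-.02,.02):
  for y in(-.063,.063):
    X=p+R@np.array([-y,x,L]);print(x,y,X,(proj("scene",X)-[240,220])*6+2.5)
```

```text
t 13.33 p [0.4736 0.1552 0.228 ] F [ 0.8399  0.1167 -7.2186] w 0.3679499842602064 j [ 0.1177 -0.1915  1.9898  0.0466  0.9902 -0.1348]
3.3 -5.0 2.2 0.006 0.001 0.0
-0.02 -0.063 [0.4706 0.2192 0.1401] [586.4453 272.9366]
-0.02 0.063 [0.4997 0.0966 0.1403] [381.1609  79.307 ]
0.02 -0.063 [0.5071 0.2279 0.1541] [525.094  312.1708]
0.02 0.063 [0.5362 0.1053 0.1542] [318.2327 113.3706]
```

View pics/d8.png

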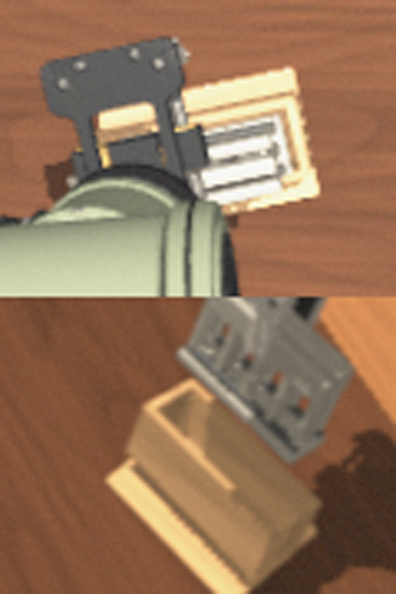

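View pics/d8s.png

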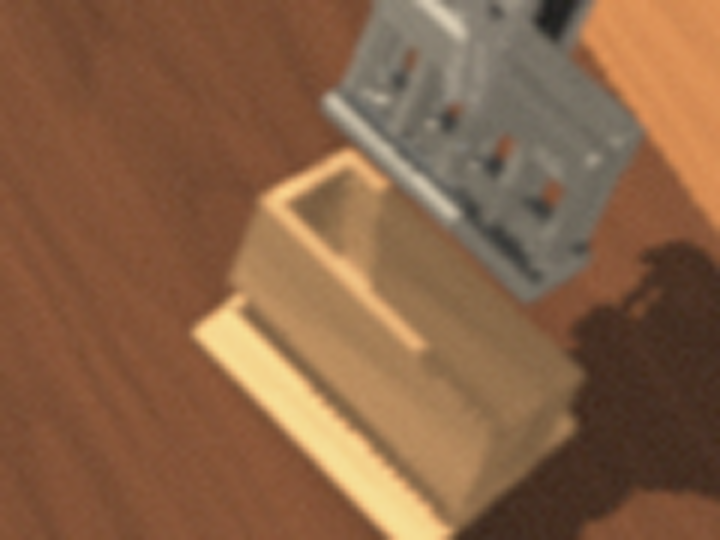

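Run:
```python
from g import *
from h import proj
S=lambda n,X:(proj(n,X)-({'scene':[240,220],'top':[150,150]}[n]))*6+2.5
for x in(-.029,.029):
  for y in(-.075,.075):
    q,_=sleeve(x,y,.058,L=0);print("rim",x,y,q,"scene",S("scene",q))
q,_=sleeve(.029,.075,0,L=0);print("foot +x+y",S("scene",q))
p,R=cur();print(p)
for z in(0,.01):
 for x,y in((.02,.063),(.02,-.063),(-.02,.063),(-.02,-.063)):
    X=p+R@np.array([y,x,L-z]);print("rack",x,y,z,"scene",S("scene",X),"top",S("top",X))
for x,y in((.018,.06),(.018,-.06),(-.018,.06),(-.018,-.06)):
    X=p+R@np.array([y,x,L-.088]);print("rail",x,y,"scene",S("scene",X),"top",S("top",X))
import cv2
a=cv2.imread("pics/top8.png")[150:250,150:270];b=cv2.imread("pics/scene8.png")[190:290,260:380]
cv2.imwrite("pics/d8t.png",cv2.resize(a,None,fx=6,fy=6,interpolation=2))
```

```text
rim -0.029 -0.075 [0.5095 0.0901 0.0745] scene [350.3328 150.4684]
rim -0.029 0.075 [0.4748 0.236  0.0745] scene [585.0882 375.8787]
rim 0.029 -0.075 [0.5625 0.1027 0.0944] scene [261.0264 200.727 ]
rim 0.029 0.075 [0.5278 0.2487 0.0944] scene [498.1957 434.68  ]
foot +x+y [457.1637 514.0105]
[0.4739 0.1553 0.2285]
rack 0.02 0.063 0 scene [525.094  312.1708] top [157.8279 278.9606]
rack 0.02 -0.063 0 scene [318.2327 113.3706] top [506.9243 205.4282]
rack -0.02 0.063 0 scene [586.4453 272.9366] top [185.2232 387.5076]
rack -0.02 -0.063 0 scene [381.1609  79.307 ] top [531.4285 314.1056]
rack 0.02 0.063 0.01 scene [532.891  296.9274] top [152.6351 282.9741]
rack 0.02 -0.063 0.01 scene [324.6859  97.7026] top [505.6869 208.5961]
rack -0.02 0.063 0.01 scene [594.4067 257.7878] top [180.3798 392.707 ]
rack -0.02 -0.063 0.01 scene [387.8055  63.7638] top [530.4749 318.4626]
rail 0.018 0.06 scene [594.4148 165.3329] top [118.52   321.7928]
rail 0.018 -0.06 scene [385.6637 -27.2151] top [487.1848 243.9847]
rail -0.018 0.06 scene [650.9779 131.0337] top [146.1669 429.7543]
rail -0.018 -0.06 scene [443.7991 -56.8531] top [511.7848 352.0864]
```

View pics/d8t.png

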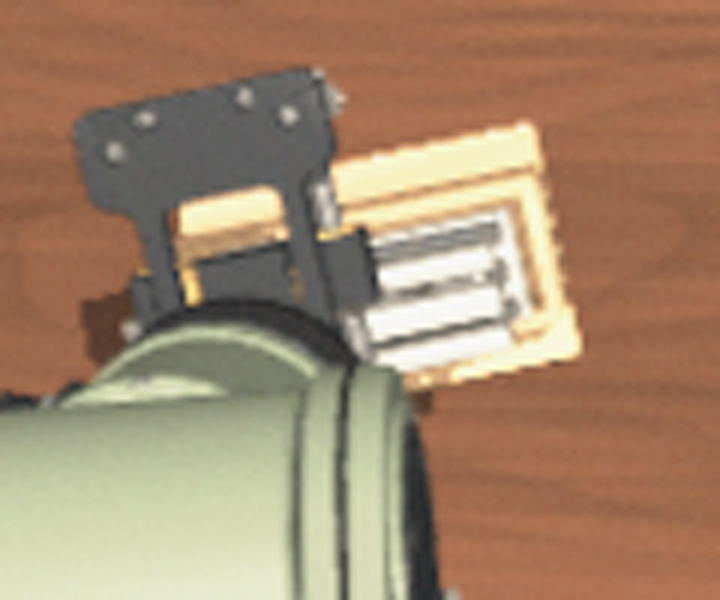

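```bash
python3 - <<'E'
from g import *
from h import proj
for c in((.592,-.1925),(.5932,-.1927)):
  O,X,Y=rack(c=c)
  for x,y,z in((.02,.063,0),(.02,-.063,0),(-.02,.063,0),(.02,.063,.01),(.018,.06,.088),(.018,-.06,.088),(-.018,.06,.088)):
    print(x,y,z,(proj("scene",O+x*X+y*Y+z*Z)-[170,120])*5+2)
E
python3 - <<'E'
import cv2
b=cv2.imread("pics/scene8.png")[195:285,270:370];cv2.imwrite("pics/d8z.png",cv2.resize(b,None,fx=8,fy=6.6,interpolation=2)[:,:800])
E
```

```text
0.02 0.063 0 [350.0973 449.3209]
0.02 -0.063 0 [194.1135 342.6763]
-0.02 0.063 0 [393.3596 405.5496]
0.02 0.063 0.01 [348.9253 440.1732]
0.018 0.06 0.088 [337.6267 360.2561]
0.018 -0.06 0.088 [182.0711 256.0286]
-0.018 0.06 0.088 [378.6349 319.8045]
0.02 0.063 0 [348.1406 449.8782]
0.02 -0.063 0 [192.1875 343.2046]
-0.02 0.063 0 [391.4299 406.0949]
0.02 0.063 0.01 [346.9577 440.7323]
0.018 0.06 0.088 [335.5717 360.8281]
0.018 -0.06 0.088 [180.0485 256.5708]
-0.018 0.06 0.088 [376.6068 320.3649]
```

View pics/d8z.png

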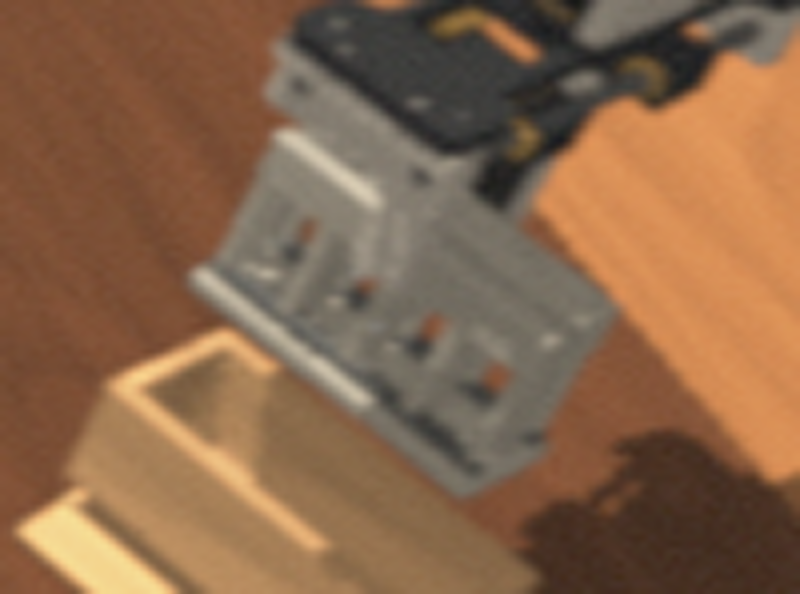

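Run:
```python
from g import *
from h import proj
S=lambda X:(proj("top",X)-[150,150])*6+2.5
for x,y in((.029,-.075),(-.029,-.075),(.023,-.069),(-.023,-.069)):
    print(x,y,S(sleeve(x,y,.058,L=0)[0]))
for x,y in((.029,-.075),(.029,.075),(-.029,-.075),(-.029,.075)):
    q=sleeve(x,y,.058,L=0)[0]; print("orig crop c2",(proj("top",q)-[168,165])*4.5+1.75)
show([sleeve(0,0,.12),sleeve(0,0,.09),sleeve(0,0,.065),sleeve(0,0,.05)])
```

```text
0.029 -0.075 [534.7457 175.3402]
-0.029 -0.075 [567.4981 322.4071]
0.023 -0.069 [522.7426 193.9473]
-0.023 -0.069 [548.85   310.5814]
orig crop c2 [319.9343  63.8802]
orig crop c2 [ 29.0628 125.1348]
orig crop c2 [344.4986 174.1804]
orig crop c2 [ 56.7662 235.336 ]
3.3 -5.4 2.5 0.007 0.001 -0.0
3.3 -5.6 32.5 0.007 0.001 -0.0
3.4 -5.8 57.5 0.007 0.001 -0.0
3.4 -5.9 72.5 0.007 0.001 -0.0
```

>>> {"fn": "play_rows", "kwargs": {
  "increments": "0.3 3.3 -5.4 2.5 0.007 0 0;0.3 3.3 -5.4 12 0.007 0 0;0.3 3.3 -5.5 25 0.007 0 0;0.3 3.3 -5.6 38 0.007 0 0;0.3 3.3 -5.7 50 0.007 0 0;0.3 3.3 -5.7 55 0.007 0 0;0.3 3.3 -5.7 55 0.007 0 0;0.3 3.3 -5.7 55 0.007 0 0"
}}

```text
time: 14.1
position: [0.4861, 0.1627, 0.1746]
tcp_rot: [0.108, 0.61, 0.773, 0.136]
contact_force: [-0.8, -0.3, -6.2]
width: 0.367
```

Run:
```python
from g import *
from h import proj
from plant import grab_frame
import cv2
st();show([sleeve(0,0,.065),sleeve(0,0,.006)])
for n in("scene","top"):
    f=grab_frame(n);cv2.imwrite(f"pics/{n}9.png",f["color"][:,:,::-1])
a=cv2.imread("pics/top9.png")[160:235,160:260];b=cv2.imread("pics/scene9.png")[215:305,250:350]
cv2.imwrite("pics/d9t.png",cv2.resize(a,None,fx=7,fy=7,interpolation=2))
cv2.imwrite("pics/d9s.png",cv2.resize(b,None,fx=6.5,fy=6.5,interpolation=2))
```

```text
t 14.1 p [0.4861 0.1627 0.1746] F [-0.7815 -0.2849 -6.2345] w 0.3668384805423937 j [ 0.1325 -0.0864  2.0162  0.045   0.8646 -0.1258]
-1.1 0.3 2.3 -0.001 0.0 0.001
-1.0 0.4 61.3 -0.001 0.0 0.001
```

View pics/d9t.png

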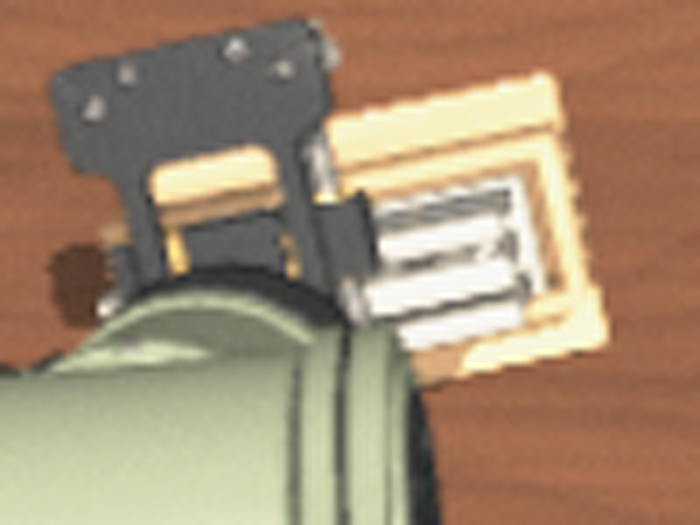

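View pics/d9s.png

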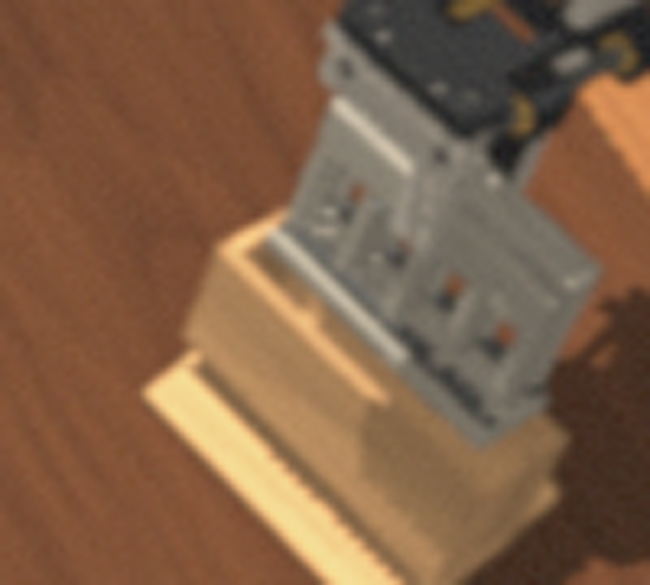

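Run:
```python
from g import *
from h import proj
p,R=cur()
S=lambda X:((proj("top",X)-[160,160])*7+3).round(0)
U=lambda X:((proj("scene",X)-[250,215])*6.5+2.75).round(0)
for x,y in((.023,-.069),(-.023,-.069),(.023,.069),(-.023,.069),(.029,.075),(-.029,.075)):
    q=sleeve(x,y,.058,L=0)[0];print("rim",x,y,S(q),U(q))
for z in(0,.01,.088):
  for x,y in((.02,-.063),(-.02,-.063),(.02,.063),(-.02,.063)):
    q=p+R@np.array([y,x*(1 if z<.05 else .9),L-z]);print("rack",x,y,z,S(q),U(q))
```

```text
rim 0.023 -0.069 [540. 156.] [238. 254.]
rim -0.023 -0.069 [570. 292.] [315. 210.]
rim 0.023 0.069 [124. 244.] [474. 486.]
rim -0.023 0.069 [158. 380.] [549. 436.]
rim 0.029 0.075 [101. 230.] [475. 503.]
rim -0.029 0.075 [145. 401.] [569. 440.]
rack 0.02 -0.063 0 [519. 170.] [259. 247.]
rack -0.02 -0.063 0 [546. 289.] [326. 209.]
rack 0.02 0.063 0 [135. 251.] [477. 459.]
rack -0.02 0.063 0 [165. 371.] [542. 416.]
rack 0.02 -0.063 0.01 [517. 173.] [266. 231.]
rack -0.02 -0.063 0.01 [545. 294.] [333. 193.]
rack 0.02 0.063 0.01 [130. 255.] [485. 444.]
rack -0.02 0.063 0.01 [160. 376.] [550. 400.]
rack 0.02 -0.063 0.088 [507. 208.] [323.  99.]
rack -0.02 -0.063 0.088 [534. 326.] [385.  65.]
rack 0.02 0.063 0.088 [ 84. 298.] [553. 315.]
rack -0.02 0.063 0.088 [114. 416.] [613. 276.]
```

>>> {"fn": "play_rows", "kwargs": {
  "increments": "0.3 -1 1.2 4 0 0 0;0.3 -1 1.2 8 0 0 0;0.3 -1 1.2 12 0 0 0;0.3 -1 1.2 15 0 0 0;0.3 -1 1.2 15 0 0 0;0.3 -1 1.2 15 0 0 0"
}}

```text
time: 14.7
position: [0.4923, 0.1632, 0.161]
tcp_rot: [0.108, 0.61, 0.773, 0.136]
contact_force: [-0.9, -0.0, -6.4]
width: 0.365
```

```bash
cat >> g.py <<'E'
def insl():
    # rack origin in the sleeve frame, from TCP
    p,R=cur();o=status.observe();P,Rs=sleeve(0,0,0,L=0)
    q=Rs.T@(p+R[:,2]*L-P);print("rack in sleeve x,y,z mm",np.round([q[1]*1e3,q[0]*1e3,-q[2]*1e3],1),"F tool",np.round(R.T@np.array(o["contact_force"]),1),"M",np.round(R.T@np.array(o["wrist_torque"]),2),"t",round(o["time"],2),"w",round(o["width"],3))
E
python3 - <<'E'
from g import *
from plant import grab_frame
import cv2
insl();show([sleeve(0,0,.006)])
for n in("scene","top"):
    f=grab_frame(n);cv2.imwrite(f"pics/{n}10.png",f["color"][:,:,::-1])
a=cv2.imread("pics/top10.png")[160:235,160:260];b=cv2.imread("pics/scene10.png")[215:305,250:350]
cv2.imwrite("pics/d10s.png",cv2.resize(b,None,fx=6.5,fy=6.5,interpolation=2))
E
```

```text
rack in sleeve x,y,z mm [ 0.8  0.1 52.4] F tool [ 0.2 -3.   5.8] M [ 0.81 -0.04 -0.02] t 14.7 w 0.365
-0.1 -0.8 46.4 -0.001 0.0 0.001
```

View pics/d10s.png

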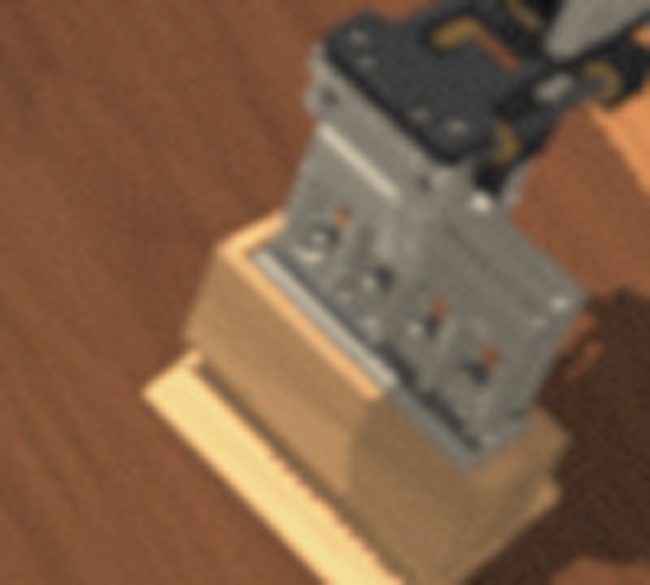

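>>> {"fn": "play_rows", "kwargs": {
  "increments": "0.3 0 -0.3 3 0 0 0;0.3 0 -0.3 6 0 0 0;0.3 0 -0.3 9 0 0 0;0.3 0 -0.3 12 0 0 0;0.3 0 -0.3 12 0 0 0"
}}

```text
time: 15.22
position: [0.4959, 0.164, 0.1492]
tcp_rot: [0.108, 0.61, 0.773, 0.136]
contact_force: [0.4, 0.0, -7.8]
width: 0.37
```

Run:
```python
from g import *
from plant import grab_frame
import cv2
insl();show([sleeve(0,0,.006)])
for n in("scene","top"):
    f=grab_frame(n);cv2.imwrite(f"pics/{n}11.png",f["color"][:,:,::-1])
b=cv2.imread("pics/scene11.png")[215:305,250:350]
cv2.imwrite("pics/d11s.png",cv2.resize(b,None,fx=6.5,fy=6.5,interpolation=2))
```

```text
rack in sleeve x,y,z mm [ 0.2  0.  40. ] F tool [-0.1 -2.3  7.4] M [ 0.81 -0.07 -0.02] t 15.22 w 0.37
-0.1 -0.2 34.0 -0.001 0.0 0.001
```

View pics/d11s.png

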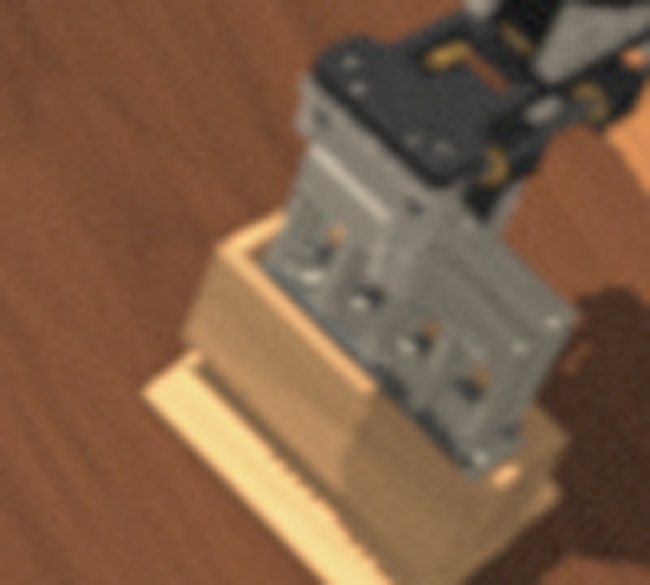

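The base is inside the pocket, with its lower edge hidden by the rim, and there is no contact force beyond the weight. Carry on down.

>>> {"fn": "play_rows", "kwargs": {
  "increments": "0.3 0 0 4 0 0 0;0.3 0 0 8 0 0 0;0.3 0 0 12 0 0 0;0.3 0 0 16 0 0 0;0.3 0 0 20 0 0 0;0.3 0 0 22 0 0 0;0.3 0 0 22 0 0 0"
}}

```text
time: 15.9
position: [0.5033, 0.1658, 0.1286]
tcp_rot: [0.108, 0.61, 0.773, 0.136]
contact_force: [-0.2, -0.6, -6.6]
width: 0.367
```

```bash
python3 -c "
from g import *
insl()"
```

```text
rack in sleeve x,y,z mm [ 0.3  0.1 18.1] F tool [-0.5 -2.6  6.1] M [0.84 0.02 0.03] t 15.9 w 0.367
```

>>> {"fn": "play_rows", "kwargs": {
  "increments": "0.3 0 0 2 0 0 0;0.3 0 0 4 0 0 0;0.3 0 0 6 0 0 0;0.3 0 0 8 0 0 0;0.3 0 0 8 0 0 0;0.3 0 0 8 0 0 0"
}}

```text
time: 16.4
position: [0.5063, 0.1665, 0.1218]
tcp_rot: [0.108, 0.61, 0.773, 0.136]
contact_force: [-0.2, 0.4, -6.7]
width: 0.371
```

```bash
python3 -c "
from g import *
insl()"
```

```text
rack in sleeve x,y,z mm [ 0.8  0.  10.6] F tool [ 0.4 -2.4  6.3] M [0.77 0.01 0.  ] t 16.4 w 0.371
```

>>> {"fn": "play_rows", "kwargs": {
  "increments": "0.3 0 -0.3 1.5 0 0 0;0.3 0 -0.3 3 0 0 0;0.3 0 -0.3 4.5 0 0 0;0.3 0 -0.3 4.5 0 0 0;0.3 0 -0.3 4.5 0 0 0"
}}

```text
time: 16.82
position: [0.5077, 0.1668, 0.1177]
tcp_rot: [0.108, 0.61, 0.773, 0.137]
contact_force: [-0.8, 0.5, -6.6]
width: 0.366
```

Run:
```python
from g import *
from plant import grab_frame
import cv2
insl()
f=grab_frame("scene");cv2.imwrite("pics/scene12.png",f["color"][:,:,::-1])
b=f["color"][215:305,250:350,::-1]
cv2.imwrite("pics/d12s.png",cv2.resize(b,None,fx=6.5,fy=6.5,interpolation=2))
```

```text
rack in sleeve x,y,z mm [0.9 0.  6.3] F tool [ 0.7 -2.9  5.9] M [ 0.73  0.02 -0.01] t 16.82 w 0.366
```

View pics/d12s.png

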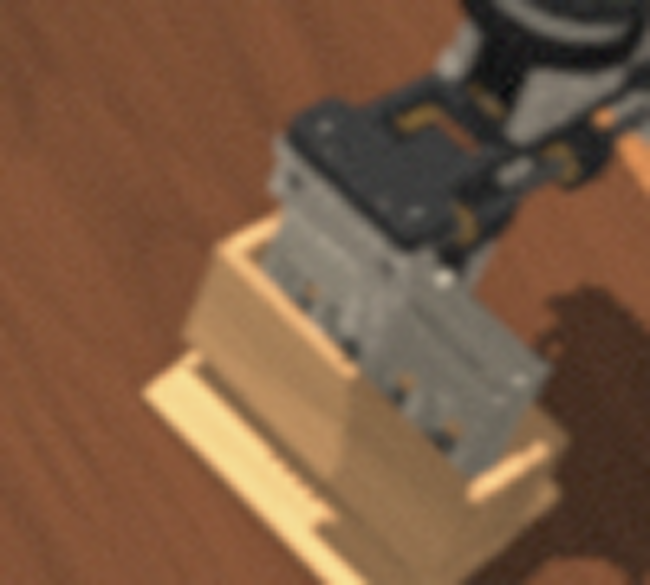

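The rack sits higher in the grip than I assumed: the rails are still well above the rim and there is no floor contact yet. I'll creep down, watching the force.

>>> {"fn": "play_rows", "kwargs": {
  "increments": "0.3 0 -0.5 1 0 0 0;0.3 0 -0.5 2 0 0 0;0.3 0 -0.5 3 0 0 0;0.3 0 -0.5 3 0 0 0"
}}

```text
time: 17.2
position: [0.5079, 0.167, 0.1175]
tcp_rot: [0.108, 0.609, 0.774, 0.136]
contact_force: [-18.5, -4.0, 19.8]
width: 0.368
```

```bash
python3 -c "
from g import *
insl()"
```

```text
rack in sleeve x,y,z mm [1.  0.1 6. ] F tool [  0.4 -11.  -25.1] M [ 2.44 -0.06 -0.03] t 17.2 w 0.368
```

>>> {"fn": "play_rows", "kwargs": {
  "increments": "0.3 0 -0.3 1 0 0 0;0.3 0 -0.3 2 0 0 0;0.3 0 -0.3 2 0 0 0"
}}

```text
time: 17.45
position: [0.5081, 0.1671, 0.117]
tcp_rot: [0.108, 0.609, 0.774, 0.136]
contact_force: [-26.1, -7.2, 32.5]
width: 0.37
```

```bash
python3 -c "
from g import *
insl()"
```

```text
rack in sleeve x,y,z mm [1.  0.1 5.4] F tool [ -0.9 -14.3 -39.8] M [ 3.32 -0.11  0.02] t 17.45 w 0.37
```

Firm contact came at z = 6.0 mm by kinematics, which is where the pocket floor should be. Ease off the press and look.

>>> {"fn": "play_rows", "kwargs": {
  "increments": "0.3 0 0 -2 0 0 0;0.3 0 0 -3.5 0 0 0;0.3 0 0 -3.5 0 0 0;0.3 0 0 -3.5 0 0 0"
}}

```text
time: 17.78
position: [0.5079, 0.1668, 0.117]
tcp_rot: [0.109, 0.61, 0.773, 0.137]
contact_force: [-7.1, -1.3, 4.7]
width: 0.368
```

Run:
```python
from g import *
from h import proj
from plant import grab_frame
import cv2
insl()
for n in("scene","top"):
  f=grab_frame(n);cv2.imwrite(f"pics/{n}13.png",f["color"][:,:,::-1])
b=cv2.imread("pics/scene13.png")[205:295,255:345];a=cv2.imread("pics/top13.png")[160:235,175:265]
cv2.imwrite("pics/d13s.png",cv2.resize(b,None,fx=6.5,fy=6.5,interpolation=2))
cv2.imwrite("pics/d13t.png",cv2.resize(a,None,fx=7,fy=7,interpolation=2))
U=lambda X:((proj("scene",X)-[255,205])*6.5+2.75).round(0)
V=lambda X:((proj("top",X)-[175,160])*7+3).round(0)
for x in(.018,-.018):
  for y in(-.06,.06):
    q=sleeve(x,y,.094,L=0)[0];print("rail",x,y,U(q),V(q))
```

```text
rack in sleeve x,y,z mm [ 0.9 -0.   5.6] F tool [ 0.4 -5.1 -6.9] M [1.32 0.02 0.04] t 17.78 w 0.368
rail 0.018 -0.06 [253. 271.] [406. 189.]
rail 0.018 0.06 [462. 474.] [ 31. 268.]
rail -0.018 -0.06 [313. 237.] [431. 300.]
rail -0.018 0.06 [522. 435.] [ 58. 379.]
```

View pics/d13s.png

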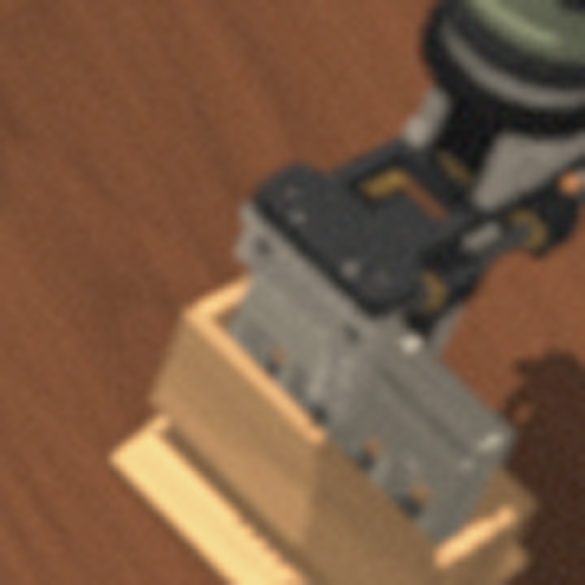

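View pics/d13t.png

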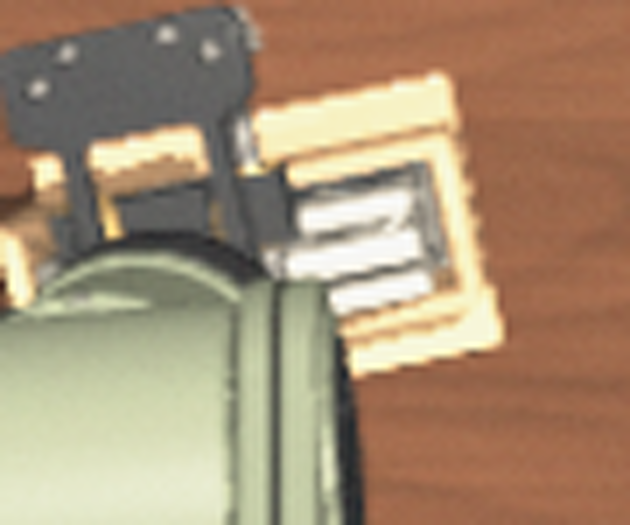

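The rails stand about 36 mm above the rim, as they should when home: predicted (522,435), seen about (512,440), with the top view within about 1 mm. Release, then withdraw along the sleeve's axis.

>>> {"fn": "play_rows", "kwargs": {
  "increments": "0.3 0 -0.5 -1 0 0 0;0.3 0 -0.5 -1 0 0 0;0.6 0 -0.5 -1 0 0 0;0.6 0 -0.5 -1 0 0 0;0.7 0 -0.5 -1 0 0 0;0.7 0 -0.5 -1 0 0 0;0.7 0 -0.5 -1 0 0 0;0.7 0 -0.5 -1 0 0 0"
}}

```text
time: 18.55
position: [0.5072, 0.1666, 0.1173]
tcp_rot: [0.109, 0.61, 0.773, 0.137]
contact_force: [0.3, 0.3, 0.1]
width: 0.698
```

```bash
python3 -c "
from g import *
insl()"
```

```text
rack in sleeve x,y,z mm [ 0.4 -0.1  6. ] F tool [ 0.3  0.3 -0. ] M [ 0.19 -0.01 -0.07] t 18.55 w 0.698
```

>>> {"fn": "play_rows", "kwargs": {
  "increments": "0.7 0 0 -15 0 0 0;0.7 0 0 -35 0 0 0;0.7 0 0 -60 0 0 0;0.7 0 0 -90 0 0 0;0.7 0 0 -120 0 0 0;0.7 -30 0 -140 0 0 0;0.7 -70 0 -150 0 0 0;0.7 -110 0 -150 0 0 0;0.7 -150 0 -150 0 0 0;0.7 -190 0 -150 0 0 0"
}}

```text
time: 19.38
position: [0.5012, -0.0319, 0.259]
tcp_rot: [0.11, 0.609, 0.773, 0.137]
contact_force: [0.9, 0.4, 0.1]
width: 0.698
```

Run:
```python
from g import *
from h import proj
from plant import grab_frame
import cv2
st()
for n in("scene","top"):
  f=grab_frame(n);cv2.imwrite(f"pics/{n}14.png",f["color"][:,:,::-1])
b=cv2.imread("pics/scene14.png")[220:310,260:350];a=cv2.imread("pics/top14.png")[160:235,168:258]
cv2.imwrite("pics/d14s.png",cv2.resize(b,None,fx=6.5,fy=6.5,interpolation=2))
cv2.imwrite("pics/d14t.png",cv2.resize(a,None,fx=7,fy=7,interpolation=2))
U=lambda X:((proj("scene",X)-[260,220])*6.5+2.75).round(0)
V=lambda X:((proj("top",X)-[168,160])*7+3).round(0)
for x,z in((.018,.094),(0,.098),(-.018,.094)):
  for y in(-.06,.06):
    q=sleeve(x,y,z,L=0)[0];print(x,y,U(q),V(q))
```

```text
t 19.38 p [ 0.5012 -0.0319  0.259 ] F [0.8564 0.3761 0.146 ] w 0.6975556828786784 j [-0.3609 -0.1972  1.9282  0.215   1.1224 -0.6622]
0.018 -0.06 [220. 173.] [455. 189.]
0.018 0.06 [430. 376.] [ 80. 268.]
0 -0.06 [253. 150.] [467. 246.]
0 0.06 [463. 350.] [ 91. 326.]
-0.018 -0.06 [281. 139.] [480. 300.]
-0.018 0.06 [489. 338.] [107. 379.]
```

View pics/d14s.png

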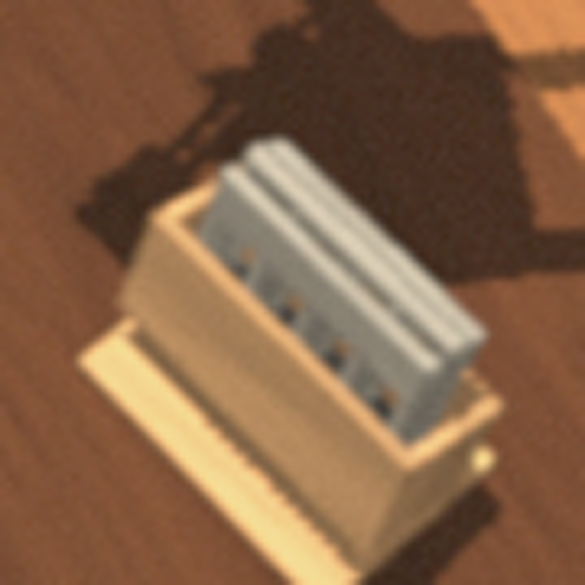

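View pics/d14t.png

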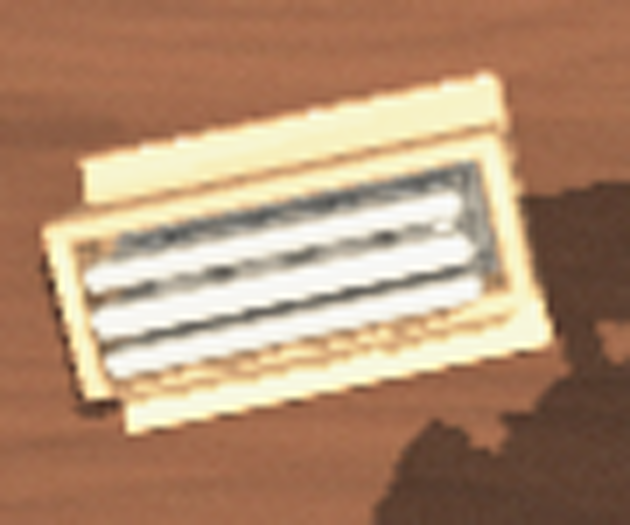

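View pics/scene14.png

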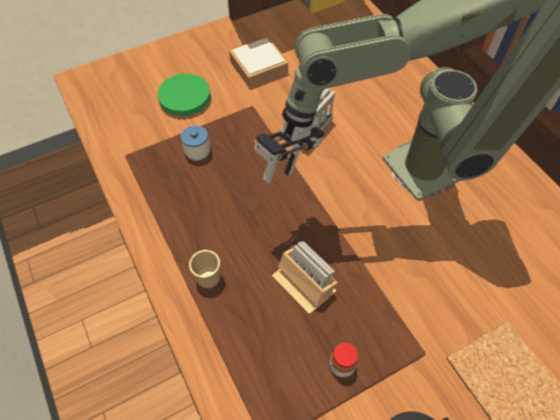

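The rack stands in the sleeve with its rails where the home model puts them: seen (225,172) and (435,370), predicted (220,173) and (430,376). Both sides are folded and all three other items are at their old pixels. One settling move, then hand in.

>>> {"fn": "play_rows", "kwargs": {
  "increments": "0.7 0 0 0 0 0 0;0.7 0 0 0 0 0 0;0.7 0 0 0 0 0 0;0.7 0 0 0 0 0 0"
}}

```text
time: 19.82
position: [0.5004, -0.0283, 0.2576]
tcp_rot: [0.108, 0.609, 0.774, 0.137]
contact_force: [0.7, 0.2, 0.1]
width: 0.698
```

```bash
python3 -c "
from g import st
st()
from plant import order
print(order.close_job())"
```

```text
t 19.82 p [ 0.5004 -0.0283  0.2576] F [0.7494 0.1889 0.1105] w 0.698147717669816 j [-0.3535 -0.1966  1.93    0.2134  1.1225 -0.6566]
the job is handed in; nothing more can be done
None
```

The rack is folded and stowed in its sleeve, and I handed the job in at about 20 s; no verdict comes back. I swung each side up about its hinge with the closed fingers and squeezed the pack shut on the board (opening about 35 mm). I then carried it over and lowered it along the sleeve's axis until it pressed on the floor, and only then let go and withdrew.

- **Home in the sleeve:** firm floor contact came at 6.0 mm by kinematics, within about 1 mm of centre. After release the rails sit within about 2 mm of their fully-home position in both views, with the sides flat. The tool reads under 1 N, and the jars and cup have not visibly moved.
- **What disagreed:** at the hover above the sleeve, the scene camera showed the rack about 4–6 mm higher than the kinematics did. The floor contact and the final pictures supported the kinematics.
- **Hard press:** while finding the floor, the fingers pushed the rack down with about 46 N along its axis. The wrist force stayed around 42 N, well under its 120 N limit.

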